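Square up a stack of glaze test tiles and pin it

ROBOT

A 7-joint arm with a two-finger parallel gripper is mounted at the origin on the work surface. World frame = base frame: x ahead of the robot, y to its left, z up, the work surface at z = 0. Lengths are in m, angles in rad, forces in N, time in s.
With the tool pointing down it reaches from about 0.4 to 0.85 m from the base axis. Payload 10.4 kg.
Tool frame: the origin (TCP) lies at the very end of the fingers, on their centre line; the grasp point (between the pads) lies 19 mm behind it; z points along the fingers, y is the line along which they close (so a half turn about z gives the same grasp; the last joint's range is limited). The gripper opens to 87 mm and grips with 3 to 60 N. Pads are 19 mm wide; open, the fingers measure 117 mm over their backs; the gripper's body (75 mm by 190 mm) begins 51 mm behind the grasp point.
Start: joints at [-1.267, 0.332, -0.065, 1.46, 0.022, 1.35, -0.088], TCP at [0.201, 0.592, 0.223] pointing down, gripper open.
Joint ranges: [-2.6, 2.6], [-0.5, 2.12], [-1.47, 1.34], [0.16, 2.42], [-1.27, 4.41], [0.06, 2.06], [-2.6, 2.6]. Speed limits (rad/s): [2.22, 2.22, 2.79, 2.79, 3.14, 3.14, 3.14].

INTERFACE

Orientations are given as a unit quaternion [x, y, z, w].
In Python, from bench import * gives the robot as it stands.
- The arm moves only by the tool step_arm, never from a script. Its arguments are lists of equal length, an entry for each row: "delta_pos": the shift along the world's x, y, z in units of 25 mm (1.0 is 25 mm), a list of three; "turn": the turn about the world's z in units of 0.12 rad (1.0 is 0.12 rad). In form: {"delta_pos": [[tx, ty, tz], ...], "turn": [turn, ...]}. A call has 1 to 12 rows; each row shifts and turns the commanded pose from where the row before left it; what a row does not reach is not made up. A row lasts 1/10 s, in which the tool goes at most 50 mm and 8.59 degrees, less where a joint would pass 70% of its speed; a pose out of reach is approached as far as the arm can. A call with a number of a shift or a turn outside -1 to 1 is refused whole. A call with a gripper value outside its range is refused whole. "grip" is the closure, from 0 (fully open) to 1 (shut), set as the call begins (left out, the last holds). The fingers move at their own pace and stop on an object; "newtons" is the grip in N (left out, the last holds). Time passes only in rows, so rows that do not move let the fingers close. It gives the time, the measured TCP pose, the force, the opening and the grip force at its end, in the units of the state.
- read_state(): the state, without advancing time (a new reading comes with each control period).
- camera(name): name is "scene" or "top"; returns a dict with "image" (420x560x3 uint8, red, green, blue), "z_map" (420x560 float32, m along the optical axis (not along the pixel's ray), 0 where there is no reading), "mtx" (3x3 intrinsics, pixels), "dist" ([k1, k2, p1, p2, k3] as OpenCV has them; the pictures are not rectified), "view" (4x4, takes a point from world to camera coordinates). Camera axes: x right, y up, looking along -z (the intrinsics and any distortion apply to the point x, -y, -z); pixel columns grow to the right and rows downward; lengths in m; the calibration is good to about 2 mm. A picture is of the moment at which its call begins.
- close_job(): hands the job in; it is judged then, once.
The state is a dict: "time": time; "joint_positions": joint angles; "joint_vel": joint speeds; "joint_torque": joint torques, N m; "ee_pos": TCP position; "eef_rot": TCP orientation; "ft_force": force on the tool from outside, world axes, zero at the start; "torque": the same for the moment, N m; "width": finger opening in m; "grip_force": force on a finger pad.
Only numpy, scipy, OpenCV 4.12 (cv2) and the standard library are available. Lean on these libraries where they do the work, as an engineer would, in place of code of your own. Each camera call takes 0.05 s, during which the arm holds its last target. There are 200 camera calls.

TASK

Square up the crooked pile of three glaze test tiles by sliding all of them into the corner of the fences on the stand, so that their holes line up over the socket, then take the pin by its knob and pass it down through all three tiles into the socket until the knob rests on the top tile, and let go. The fired tiles chip easily: never press on one with more than 15 N; leave the tiles square to the fences, and leave everything else on the table where it is.

Things in the scene. Friction and masses are not known exactly. Their poses are not given: they have to be found in the camera images.
- tile_green: square fired-clay glaze test tile, pale green glaze, 60 x 60 x 8 mm, about 65 g, brittle, smooth and slippery, lying flat as the lowest of the pile of three; a 12 mm hole goes straight through its centre. Origin: centre of its underside, on the hole axis; x and y parallel to its sides, z up
- tile_blue: square fired-clay glaze test tile, dark blue glaze, 60 x 60 x 8 mm, about 65 g, brittle, smooth and slippery, lying flat as the middle of the pile of three; a 12 mm hole goes straight through its centre. Origin: centre of its underside, on the hole axis; x and y parallel to its sides, z up
- tile_brown: square fired-clay glaze test tile, brown glaze, 60 x 60 x 8 mm, about 65 g, brittle, smooth and slippery, lying flat as the top of the pile of three; a 12 mm hole goes straight through its centre. Origin: centre of its underside, on the hole axis; x and y parallel to its sides, z up
- stand: plywood board 150 x 150 x 12 mm fixed to the table, origin at table height, z up, yaw up to 0.35 rad. It carries one rigid jig of the same yaw: a grey plate 94 x 94 x 18 mm with a socket, and two aluminium fences. The jig is screwed on through slots: it sits up to 12 mm off nominal in x and in y, and that is NOT measured. The pile lies on the plate, 30 mm above the table
- socket_nominal (a point): point 30 mm straight above the stand's origin, at plate-top height: the NOMINAL place of the socket mouth (true place up to 12 mm off in x and in y). The socket is a round 12 mm hole, 18 mm deep. The plate reaches 52 mm from the socket axis to the stand's -x and -y and 42 mm to +x and +y
- corner_nominal (a point): NOMINAL inner corner of the fences at plate top, 30 mm in x and y from socket_nominal (off by the same up to 12 mm). Fences: 10 mm thick, 22 mm high above the plate, along its +x and +y edges, inner faces exactly 30 mm from the true socket axis: a tile touching both has its hole over the socket. Tiles start 7 to 22 mm short in x and y, askew up to 0.2 rad; the pile is 24 mm high
- pin: brass pin 10 mm thick with a wooden knob: shaft 40 mm long with a 1 mm chamfer at the tip, then a round knob 24 mm in diameter and 42 mm high whose flat underside is the shoulder. Origin: the tip of the shaft, on its axis; z points up to the knob. It starts upright in the pin rest, shoulder on the rest. Fully home, the shoulder lies on the top tile (54 mm above the table) and the tip is 14 mm above the table
- pin_rest: wooden block 60 x 60 x 44 mm fixed to the table, with a 12 mm hole in the middle of its top in which the pin stands; origin under its centre
- mug: grey unfired clay mug, 82 mm wide, 100 mm high, handle on its +y side; origin under its centre; bystander
- jar_white: white glaze jar with black cap, 68 mm wide, 85 mm high; origin under its centre; bystander
- jar_red: terracotta-red glaze jar with white cap, 68 mm wide, 85 mm high; origin under its centre; bystander
- spare_tile: white glaze test tile 60 x 60 x 8 mm with a 12 mm hole, lying flat on the table and not wanted; origin under its centre; bystander
- wood_knife: flat wooden modelling knife about 165 mm long along its x, 18 mm wide, 8 mm high; bystander
- strip: wooden thickness strip 30 x 300 x 8 mm, long along its y; origin under its centre; bystander
- scraper: steel scraper with dark wooden back, 90 x 50 mm, 10 mm high; bystander

How it is judged:
By the outcome, as a careful person would: the job done as asked, in the order asked, and still so for the second after the job is handed in, with the robot touching nothing.
It also fails if it takes over 72 s, if anything falls off the work surface, if the arm or the gripper's body presses on something with over 40 N, if the wrist force passes 120 N, or if a joint passes its speed limit or range.

## Working session

There is one attempt and no reset: what is moved stays moved. The work goes in short steps, Python scripts to look and compute and a tool call to move; the robot and the scene stay as the last step left them, time stands still between calls to the robot, and variables do not carry over. Pictures are saved under pics/ and viewed, at most 13 in all, crops included, and the job is handed in when it is done.

Besides the shell and the picture viewer there is one more tool, called after "Emit:" in YAML: its name, and indented under it one key for each argument. step_arm: Moves the arm, as the interface text tells. Shifts and turns lie within -1 to 1; 1 stands for 25 mm of shift or 0.12 rad of turn. Its arguments: {"type":"object","properties":{"delta_pos":{"type":"array"},"turn":{"type":"array"},"grip":{"type":"number"},"newtons":{"type":"number"}},"required":["delta_pos","turn"]}

```bash
mkdir -p pics
cat > h.py <<'E'
from bench import *
import numpy as np, cv2
def snap(name,fn=None):
    c=camera(name)
    if fn: cv2.imwrite('pics/'+fn,c['image'][:,:,::-1])
    np.savez(''+name+'.npz',**c); return c
def load(name): return dict(np.load(''+name+'.npz'))
def cloud(c):
    H,W=c['z_map'].shape
    u,v=np.meshgrid(np.arange(W),np.arange(H))
    p=cv2.undistortPoints(np.stack([u,v],-1).reshape(-1,1,2).astype(np.float64),c['mtx'],c['dist']).reshape(H,W,2)
    z=c['z_map']; P=np.stack([p[...,0]*z,-p[...,1]*z,-z],-1)
    V=np.linalg.inv(c['view']); return P@V[:3,:3].T+V[:3,3]
def pix2w(c,uv,zw):
    p=cv2.undistortPoints(np.array(uv,float).reshape(-1,1,2),c['mtx'],c['dist']).reshape(-1,2)
    V=np.linalg.inv(c['view']); d=np.c_[p[:,0],-p[:,1],-np.ones(len(p))]@V[:3,:3].T
    o=V[:3,3]; t=(np.array(zw)-o[2])/d[:,2]; return o+d*t[:,None]
E
python3 - <<'E'
from h import *
for n in('top','scene'):
    c=snap(n,n+'0.png'); print(n,np.linalg.inv(c['view'])[:3].round(3).tolist(),c['mtx'].round(1).tolist(),c['dist'])
s=read_state();print({k:np.round(v,3).tolist() for k,v in s.items()})
E
```

```text
top [[0.023, 0.998, -0.058, 0.496], [-1.0, 0.023, -0.008, -0.007], [-0.007, 0.058, 0.998, 1.17]] [[538.5, 0.0, 278.6], [0.0, 538.5, 208.8], [0.0, 0.0, 1.0]] [0.00665534 0.         0.         0.         0.        ]
scene [[-0.229, -0.588, 0.776, 1.357], [0.973, -0.13, 0.189, 0.192], [-0.01, 0.799, 0.602, 0.672]] [[446.3, 0.0, 290.2], [0.0, 446.3, 202.3], [0.0, 0.0, 1.0]] [-0.01764621  0.          0.          0.          0.        ]
{'time': 0.1, 'joint_positions': [-1.267, 0.333, -0.065, 1.461, 0.022, 1.35, -0.088], 'joint_vel': [-0.001, -0.0, -0.001, -0.0, -0.001, -0.0, -0.0], 'joint_torque': [0.001, -62.454, 0.025, -39.072, -0.061, 0.037, 0.0], 'ee_pos': [0.201, 0.592, 0.222], 'eef_rot': [0.163, 0.987, -0.001, -0.0], 'ft_force': [-0.492, -0.069, -0.112], 'torque': [0.014, -0.002, -0.047], 'grip_force': 0.0, 'width': 0.087}
```

View pics/top0.png

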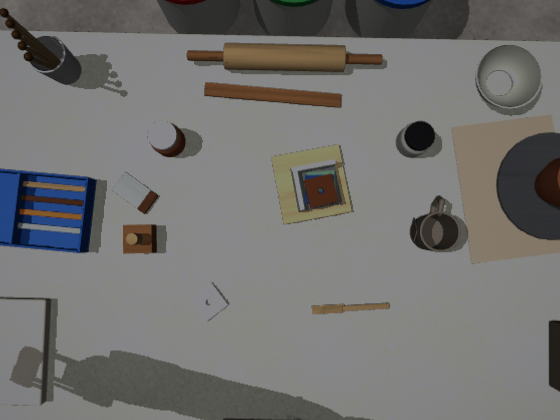

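View pics/scene0.png

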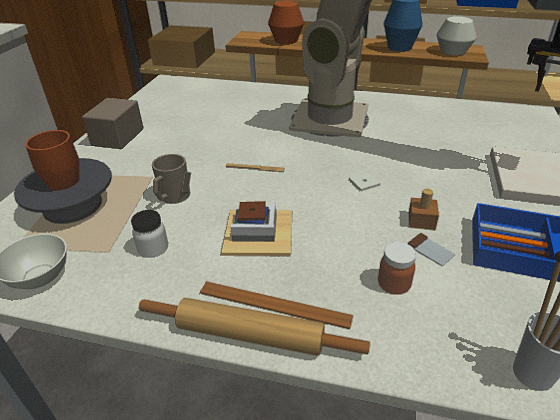

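Run:
```python
from h import *
c=load('top');im=c['image'][:,:,::-1]
a=cv2.resize(im[140:230,265:360],None,fx=6,fy=6,interpolation=cv2.INTER_CUBIC)
a=np.clip(a*1.7,0,255).astype('uint8');cv2.imwrite('pics/top1.png',a)
s=load('scene');b=cv2.resize(s['image'][190:265,210:305,::-1],None,fx=6,fy=6,interpolation=cv2.INTER_CUBIC)
b=np.clip(b*1.5,0,255).astype('uint8');cv2.imwrite('pics/scene1.png',b)
P=cloud(c)
# fronto heights
np.set_printoptions(linewidth=250)
print((P[150:220:2,285:350:2,2]*1000).round().astype(int))
```

```text
[[  -3   -2   -1 ...   -3    2    0]
 [  -2   -2   -3 ...   -4   -1    2]
 [  14   13   12 ...   -4    0    7]
 ...
 [  11   16   14 ...    3   -1 1170]
 [  16   15   15 ...    1   -2    1]
 [  12    9   11 ...   -3   -1    2]]
```

View pics/top1.png

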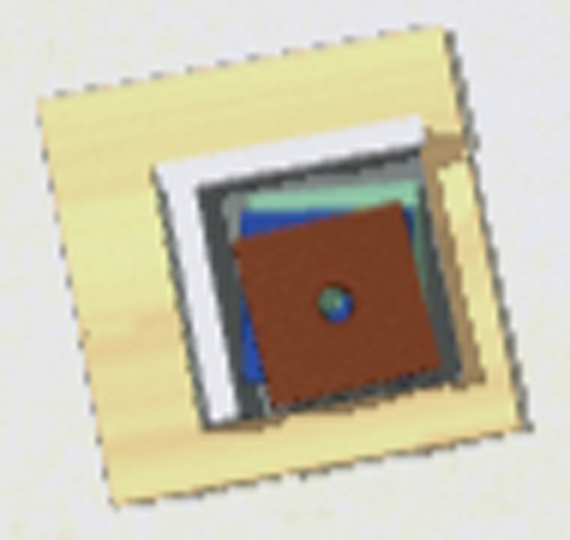

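View pics/scene1.png

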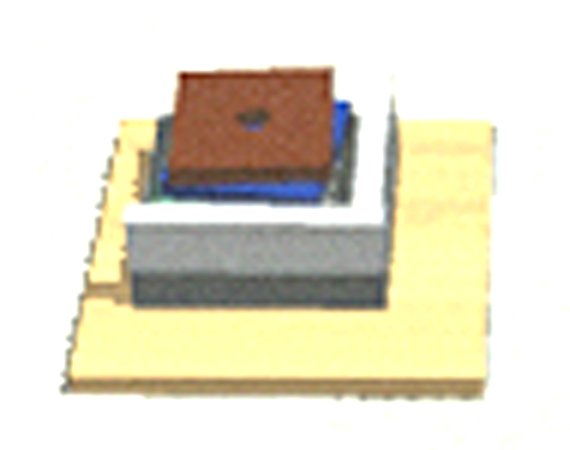

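The top crop shows the +x fence at the top, running from (155,163) to (422,115), and the +y fence at the left, down to (207,430). The inner corner is at about (198,186). Brown tile corners are (232,240), (402,203), (440,365) and (272,408), with its hole at (335,303). The pin is at about (132,239) in the full picture. Next I'll turn these into world positions and check the sizes.

Run:
```python
from h import *
np.set_printoptions(suppress=True,precision=4)
c=load('top'); P=cloud(c)
f=lambda L:[((x+.5)/6-.5+265,(y+.5)/6-.5+140) for x,y in L]
F=pix2w(c,f([(155,163),(422,115),(207,430),(198,186),(427,148),(238,415)]),[.052]*6);print('fence',F)
T=pix2w(c,f([(232,240),(402,203),(440,365),(272,408),(335,303)]),[.054]*5);print('brown',T, np.linalg.norm(np.diff(T[:4],axis=0),axis=1))
B=pix2w(c,f([(38,100),(445,28),(530,428),(112,505)]),[.012]*4);print('board',B,B.mean(0),np.linalg.norm(np.diff(B,axis=0),axis=1))
d=F[0]-F[2];print('yaw',np.arctan2(d[1],d[0]),np.arctan2(*(F[0]-F[1])[:2][::-1])-np.pi/2, 'len',np.linalg.norm(d),np.linalg.norm(F[0]-F[1]))
e=(B[0]-B[3]+B[1]-B[2]);print('board yaw',np.arctan2(e[1],e[0]))
# depth based fence top points
Q=P[140:230,265:360].reshape(-1,3); 
# pin knob from both cameras
for n,(r0,r1,c0,c1) in (('top',(220,256,118,160)),('scene',(180,230,405,445))):
    cc=load(n);q=cloud(cc)[r0:r1,c0:c1].reshape(-1,3);k=q[(q[:,2]>.076)&(q[:,2]<.1)];print(n,'knob',len(k),np.median(k,0),k.min(0),k.max(0))
    k=q[(q[:,2]>.038)&(q[:,2]<.05)];print('rest',len(k),k.mean(0),k.min(0),k.max(0))
a=c['image'][215:260,115:165,::-1];s=load('scene')['image'][180:235,400:450,::-1]
a=cv2.resize(a,(400,360),interpolation=2);s=cv2.resize(s,(327,360),interpolation=2)
cv2.imwrite('pics/pin.png',np.clip(np.hstack([a,s])*1.5,0,255).astype('uint8'))
```

```text
fence [[ 0.6495 -0.0207  0.052 ]
 [ 0.6684 -0.1133  0.052 ]
 [ 0.5569 -0.0407  0.052 ]
 [ 0.6418 -0.0358  0.052 ]
 [ 0.6569 -0.1152  0.052 ]
 [ 0.5623 -0.0514  0.052 ]]
brown [[ 0.623  -0.0479  0.054 ]
 [ 0.6372 -0.1067  0.054 ]
 [ 0.5811 -0.1208  0.054 ]
 [ 0.5649 -0.063   0.054 ]
 [ 0.6018 -0.0841  0.054 ]] [0.0604 0.0578 0.0601]
board [[ 0.677   0.0216  0.012 ]
 [ 0.7064 -0.1248  0.012 ]
 [ 0.5624 -0.1577  0.012 ]
 [ 0.5313 -0.0084  0.012 ]] [ 0.6193 -0.0673  0.012 ] [0.1493 0.1477 0.1525]
yaw 0.21321115535034454 0.20122875698793607 len 0.0948289132791955 0.09450180565370613
board yaw 0.21400940775132188
top knob 119 [0.4933 0.2959 0.0853] [0.4812 0.2851 0.0762] [0.5036 0.3077 0.0901]
rest 683 [0.4931 0.2944 0.0437] [0.4636 0.2654 0.0381] [0.5235 0.3279 0.0497]
scene knob 80 [0.4982 0.2984 0.0843] [0.4842 0.2884 0.0763] [0.51   0.3099 0.0871]
rest 381 [0.5016 0.2986 0.0434] [0.4621 0.2688 0.0383] [0.5281 0.3294 0.0499]
```

View pics/pin.png

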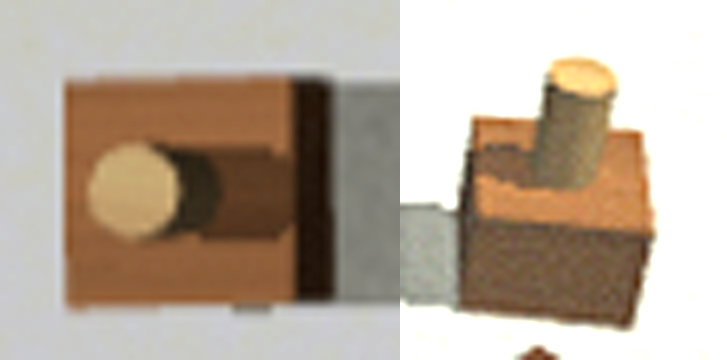

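Run:
```python
from h import *
c=load('top');g=lambda x,y:((x+.5)/8-.5+115,(y+.5)/8-.5+215)
print(pix2w(c,[g(134,191),g(88,191),g(179,191),g(134,143),g(134,240)],[.086]*5).round(4))
print(pix2w(c,[g(65,78),g(293,78),g(65,306)],[.044]*3).round(4))
```

```text
[[0.4925 0.2968 0.086 ]
 [0.4922 0.3084 0.086 ]
 [0.4927 0.2855 0.086 ]
 [0.5045 0.2973 0.086 ]
 [0.4802 0.2963 0.086 ]]
[[0.5214 0.3278 0.044 ]
 [0.5228 0.2681 0.044 ]
 [0.4619 0.3255 0.044 ]]
```

Emit:
step_arm:
  delta_pos:
    - [0.47,-0.82,0]
    - [0.47,-0.82,0]
    - [0.47,-0.82,0]
    - [0.47,-0.82,0]
    - [0.47,-0.82,0]
    - [0.47,-0.82,0]
    - [0.47,-0.82,0]
    - [0.47,-0.82,0]
    - [0.47,-0.82,0]
    - [0.47,-0.82,0]
    - [0.47,-0.82,0]
    - [0.47,-0.82,0]
  turn: [-0.24,-0.24,-0.24,-0.24,-0.24,-0.24,-0.24,-0.24,-0.24,-0.24,-0.24,-0.24]
  grip: 0.77

```text
time: 1.3
ee_pos: [0.3426, 0.3442, 0.2226]
eef_rot: [0.331, 0.944, 0.0, 0.0]
ft_force: [-0.1, -0.1, 0.9]
width: 0.0205
grip_force: 0.0
```

Emit:
step_arm:
  delta_pos:
    - [0.47,-0.82,0]
    - [0.47,-0.82,0]
    - [0.47,-0.82,0]
    - [0.47,-0.82,0]
    - [0.47,-0.82,0]
    - [0.47,-0.82,0]
    - [0.47,-0.82,0]
    - [0.47,-0.82,0]
    - [0.47,-0.82,0]
    - [0.47,-0.82,0]
    - [0.47,-0.82,0]
    - [0.47,-0.82,0]
  turn: [-0.24,-0.24,-0.24,-0.24,-0.24,-0.24,-0.24,-0.24,-0.24,-0.24,-0.24,-0.24]

```text
time: 2.5
ee_pos: [0.4836, 0.0982, 0.2226]
eef_rot: [0.488, 0.873, 0.0, 0.0]
ft_force: [-0.7, 0.5, -0.2]
width: 0.0199
grip_force: 0.0
```

Emit:
step_arm:
  delta_pos:
    - [0.46,-0.81,-0.3]
    - [0.46,-0.81,-0.3]
    - [0.46,-0.81,-0.3]
    - [0.46,-0.81,-0.3]
    - [0.46,-0.81,-0.3]
    - [0.46,-0.81,-0.3]
    - [0.46,-0.81,-0.3]
    - [0.46,-0.81,-0.3]
    - [0.46,-0.81,-0.3]
    - [0.46,-0.81,-0.3]
    - [0.46,-0.81,-0.3]
    - [0.46,-0.81,-0.3]
  turn: [-0.24,-0.24,-0.24,-0.24,-0.24,-0.24,-0.24,-0.24,-0.24,-0.24,-0.24,-0.24]

```text
time: 3.7
ee_pos: [0.6209, -0.145, 0.1311]
eef_rot: [0.631, 0.776, -0.001, -0.0]
ft_force: [1.0, -0.1, -0.7]
width: 0.02
grip_force: 0.0
```

Emit:
step_arm:
  delta_pos:
    - [0,0,-0.6]
    - [0,0,-0.6]
    - [0,0,-0.6]
    - [0,0,-0.6]
    - [0,0,0]
  turn: [0,0,0,0,0]

```text
time: 4.2
ee_pos: [0.6191, -0.1419, 0.0699]
eef_rot: [0.63, 0.777, -0.001, -0.002]
ft_force: [-0.8, -0.2, -0.3]
width: 0.0199
grip_force: 0.0
```

```bash
cat > st.py <<'E'
from h import *
s=read_state();S=np.array([.6187,-.0691]);y=.21
R=np.array([[np.cos(y),np.sin(y)],[-np.sin(y),np.cos(y)]])
p=s['ee_pos'];q=s['eef_rot'];a=2*np.arctan2(q[1],q[0])-np.pi/2
print('t',s['time'],'stand mm',(R@(p[:2]-S)*1000).round(1),'z',round(p[2]*1000,1),'tooly-yaw',round((a-y),4),'F stand',(R@s['ft_force'][:2]).round(2),s['ft_force'][2].round(2),'j7',s['joint_positions'][6].round(2),'w',s['width'])
print('ux units/mm',(R[0]/25).round(5),'uy',(R[1]/25).round(5))
E
python3 st.py; python3 -c "
from h import *
c=snap('top');a=cv2.resize(c['image'][130:240,255:365,::-1],None,fx=5,fy=5,interpolation=2);cv2.imwrite('pics/a1.png',np.clip(a*1.7,0,255).astype('uint8'))"
```

```text
t 4.2 stand mm [-14.7 -71.3] z 69.9 tooly-yaw -0.0017 F stand [-0.87 -0.02] -0.27 j7 0.59 w 0.01987815775261372
ux units/mm [0.03912 0.00834] uy [-0.00834  0.03912]
```

Emit:
step_arm:
  delta_pos:
    - [0.01,-0.05,-0.5]
    - [0.01,-0.05,-0.5]
    - [0,0,-0.45]
    - [0,0,0]
    - [0,0,0]
  turn: [0,0,0,0,0]

```text
time: 4.75
ee_pos: [0.621, -0.1456, 0.036]
eef_rot: [0.63, 0.776, -0.0, -0.0]
ft_force: [-0.6, 0.6, 0.2]
width: 0.02
grip_force: 0.0
```

```bash
python3 st.py; python3 -c "
from h import *
c=snap('top');a=cv2.resize(c['image'][130:240,255:365,::-1],None,fx=5,fy=5,interpolation=2);cv2.imwrite('pics/a1.png',np.clip(a*1.7,0,255).astype('uint8'))"; python3 st.py
```

```text
t 4.75 stand mm [-13.7 -75.3] z 36.0 tooly-yaw -0.0029 F stand [-0.49  0.69] 0.17 j7 0.61 w 0.019956828043464447
ux units/mm [0.03912 0.00834] uy [-0.00834  0.03912]
t 4.8 stand mm [-13.4 -75.4] z 36.5 tooly-yaw -0.0029 F stand [ 0.09 -0.12] 0.89 j7 0.61 w 0.02035728081972548
ux units/mm [0.03912 0.00834] uy [-0.00834  0.03912]
```

Emit:
step_arm:
  delta_pos:
    - [0,0,-0.1]
    - [-0.021,0.098,0]
    - [-0.021,0.098,0]
    - [-0.021,0.098,0]
    - [-0.021,0.098,0]
    - [-0.021,0.098,0]
    - [-0.021,0.098,0]
    - [-0.021,0.098,0]
    - [-0.021,0.098,0]
    - [-0.021,0.098,0]
    - [-0.021,0.098,0]
  turn: [0,0,0,0,0,0,0,0,0,0,0]

```text
time: 5.9
ee_pos: [0.6159, -0.121, 0.0338]
eef_rot: [0.63, 0.776, -0.0, 0.0]
ft_force: [-0.2, -0.7, -0.7]
width: 0.0201
grip_force: 0.4
```

```bash
python3 st.py|head -1
```

```text
t 5.9 stand mm [-13.6 -50.2] z 33.8 tooly-yaw -0.0029 F stand [-0.35 -0.66] -0.71 j7 0.58 w 0.02010281232809177
```

Emit:
step_arm:
  delta_pos:
    - [-0.008,0.039,0]
    - [-0.008,0.039,0]
    - [-0.008,0.039,0]
    - [-0.008,0.039,0]
    - [-0.008,0.039,0]
    - [-0.008,0.039,0]
    - [-0.008,0.039,0]
    - [0,0,0]
  turn: [0,0,0,0,0,0,0,0]

```text
time: 6.7
ee_pos: [0.614, -0.1158, 0.0339]
eef_rot: [0.631, 0.776, -0.001, 0.0]
ft_force: [-1.1, -5.9, 1.9]
width: 0.02
grip_force: 2.6
```

Emit:
step_arm:
  delta_pos:
    - [-0.004,0.02,0]
    - [-0.004,0.02,0]
    - [0,0,0]
  turn: [0,0,0]

```text
time: 7.0
ee_pos: [0.6136, -0.1156, 0.0339]
eef_rot: [0.631, 0.776, -0.001, 0.001]
ft_force: [-1.3, -7.6, 0.3]
width: 0.0199
grip_force: 3.5
```

Emit:
step_arm:
  delta_pos:
    - [-0.004,0.02,0]
    - [-0.004,0.02,0]
    - [0,0,0]
  turn: [0,0,0]

```text
time: 7.3
ee_pos: [0.6132, -0.1153, 0.0339]
eef_rot: [0.631, 0.776, -0.001, 0.001]
ft_force: [-1.5, -9.4, 0.7]
width: 0.0199
grip_force: 4.4
```

```bash
python3 st.py|head -1;  python3 -c "
from h import *
c=snap('top');a=cv2.resize(c['image'][140:230,265:360,::-1],None,fx=6,fy=6,interpolation=2)
s=snap('scene');b=cv2.resize(s['image'][180:265,215:300,::-1],(540,540),interpolation=2)
cv2.imwrite('pics/a1.png',np.clip(cv2.resize(np.hstack([a,b]),None,fx=.71,fy=.71)*1.6,0,255).astype('uint8'))"
```

```text
t 7.3 stand mm [-15.  -44.1] z 33.9 tooly-yaw -0.005 F stand [-3.43 -8.89] 0.68 j7 0.56 w 0.01990990225950941
```

View pics/a1.png

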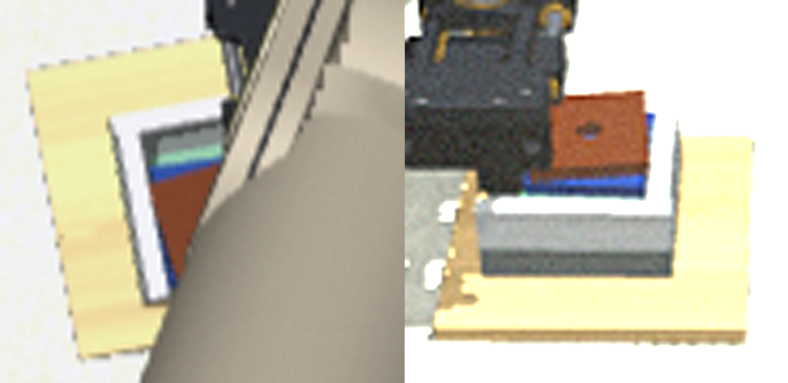

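Brown and blue sit close to the +y fence (the white strip at about (665,150) on the right). The pusher meets resistance about 4 mm earlier than expected, and the arm hides the pile from the top camera. I'll back off, go round to the -x side and look again from there.

Emit:
step_arm:
  delta_pos:
    - [0.029,-0.137,0]
    - [0.029,-0.137,0]
    - [0.029,-0.137,0]
    - [0.029,-0.137,0]
    - [0,0,0.6]
    - [0,0,0.6]
    - [0,0,0.6]
    - [0,0,0.6]
  turn: [0,0,0,0,0,0,0,0]

```text
time: 8.2
ee_pos: [0.6174, -0.1258, 0.0959]
eef_rot: [0.63, 0.777, 0.0, 0.0]
ft_force: [-0.5, -1.0, -0.7]
width: 0.0202
grip_force: 0.0
```

Emit:
step_arm:
  delta_pos:
    - [-0.25,0.15,0]
    - [-0.25,0.15,0]
    - [-0.25,0.15,0]
    - [-0.25,0.15,0]
    - [-0.25,0.15,0]
    - [-0.25,0.15,0]
    - [-0.25,0.15,0]
    - [-0.25,0.15,0]
    - [-0.25,0.15,0]
    - [-0.25,0.15,0]
    - [-0.25,0.15,0]
    - [-0.25,0.15,0]
  turn: [-1,-1,-1,-1,-1,-1,-1,-1,-1,-1,-1,-1]

```text
time: 9.4
ee_pos: [0.5421, -0.0805, 0.0949]
eef_rot: [0.986, 0.166, 0.001, -0.0]
ft_force: [0.5, 0.6, 0.9]
width: 0.02
grip_force: 0.0
```

Emit:
step_arm:
  delta_pos:
    - [0,0,0]
    - [0,0,0]
    - [0,0,0]
  turn: [-1,-0.09,0]

```text
time: 9.7
ee_pos: [0.5423, -0.0807, 0.0944]
eef_rot: [0.994, 0.105, 0.0, -0.0]
ft_force: [0.6, 1.2, 0.0]
width: 0.0202
grip_force: 0.0
```

```bash
python3 st.py|head -1;  python3 -c "
from h import *
c=snap('top');a=cv2.resize(c['image'][140:230,265:360,::-1],None,fx=6,fy=6,interpolation=2)
s=snap('scene');b=cv2.resize(s['image'][180:265,215:300,::-1],(540,540),interpolation=2)
cv2.imwrite('pics/a2.png',np.clip(cv2.resize(np.hstack([a,b]),None,fx=.71,fy=.71)*1.6,0,255).astype('uint8'))"
```

```text
t 9.7 stand mm [-77.2   4.6] z 94.4 tooly-yaw -1.5703 F stand [0.81 1.09] 0.01 j7 -0.98 w 0.020181976182799436
```

View pics/a2.png

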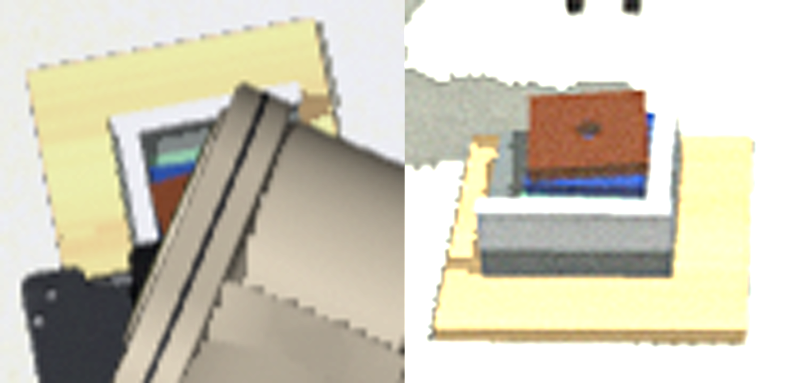

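Run:
```python
from h import *
S=np.array([.6187,-.0691]);y=.21
R=np.array([[np.cos(y),np.sin(y)],[-np.sin(y),np.cos(y)]])
c=load('scene');g=lambda x,y:((x/.71-569.5+0)/540*85+215 if 0 else ((x/.71)-570)/540*85+215,(y/.71)/540*85+180)
for n,L,z in(('brown',[(590,128),(529,95),(644,92),(651,168),(528,177)],.054),('fence',[(480,200),(672,203),(680,122)],.052)):
    w=pix2w(c,[g(*p) for p in L],[z]*len(L));print(n,((w[:,:2]-S)@R.T*1000).round(1).tolist())
```

```text
brown [[-19.8, 0.5], [-47.1, -33.1], [-50.1, 25.8], [11.8, 33.0], [19.3, -26.5]]
fence [[34.6, -48.2], [35.9, 44.4], [-27.7, 45.3]]
```

Emit:
step_arm:
  delta_pos:
    - [0.02,-0.1,-0.5]
    - [0.02,-0.1,-0.5]
    - [0,0,-0.5]
    - [0,0,-0.5]
    - [0,0,-0.42]
    - [0,0,0]
  turn: [0,0,0,0,0,0]

```text
time: 10.4
ee_pos: [0.5419, -0.0859, 0.0316]
eef_rot: [0.995, 0.103, -0.001, 0.0]
ft_force: [-0.8, 0.5, 0.3]
width: 0.0199
grip_force: 0.0
```

```bash
python3 st.py|head -1
```

```text
t 10.4 stand mm [-78.6  -0.4] z 31.6 tooly-yaw -1.5736 F stand [-0.68  0.7 ] 0.25 j7 -0.91 w 0.019930517038347775
```

Emit:
step_arm:
  delta_pos:
    - [0,0,0.08]
    - [0.098,0.021,0]
    - [0.098,0.021,0]
    - [0.098,0.021,0]
    - [0.098,0.021,0]
    - [0.098,0.021,0]
    - [0.098,0.021,0]
    - [0.098,0.021,0]
    - [0.098,0.021,0]
    - [0.098,0.021,0]
    - [0.098,0.021,0]
  turn: [0,0,0,0,0,0,0,0,0,0,0]

```text
time: 11.5
ee_pos: [0.5676, -0.0807, 0.0353]
eef_rot: [0.995, 0.103, -0.0, 0.0]
ft_force: [-1.1, -0.7, 0.4]
width: 0.0202
grip_force: 0.6
```

Emit:
step_arm:
  delta_pos:
    - [0.039,0.008,0]
    - [0.039,0.008,0]
    - [0.039,0.008,0]
    - [0.039,0.008,0]
    - [0.039,0.008,0]
  turn: [0,0,0,0,0]

```text
time: 12.0
ee_pos: [0.5724, -0.0797, 0.0353]
eef_rot: [0.995, 0.103, 0.0, 0.0]
ft_force: [-0.7, -0.3, -0.3]
width: 0.0199
grip_force: 0.5
```

Emit:
step_arm:
  delta_pos:
    - [0.039,0.008,0]
    - [0.039,0.008,0]
    - [0.039,0.008,0]
    - [0,0,0]
  turn: [0,0,0,0]

```text
time: 12.4
ee_pos: [0.5755, -0.079, 0.0353]
eef_rot: [0.995, 0.103, 0.0, 0.0]
ft_force: [0.0, -0.4, -1.0]
width: 0.0207
grip_force: 0.1
```

```bash
python3 st.py|head -1
```

```text
t 12.4 stand mm [-44.3  -0.6] z 35.3 tooly-yaw -1.5735 F stand [-0.08 -0.4 ] -1.03 j7 -0.92 w 0.02069061392147391
```

Emit:
step_arm:
  delta_pos:
    - [0.039,0.008,0]
    - [0.039,0.008,0]
    - [0.02,0.004,0]
    - [0,0,0]
  turn: [0,0,0,0]

```text
time: 12.8
ee_pos: [0.5777, -0.0786, 0.0353]
eef_rot: [0.995, 0.103, -0.0, 0.0]
ft_force: [-1.3, -0.1, -0.1]
width: 0.0201
grip_force: 0.8
```

Emit:
step_arm:
  delta_pos:
    - [0.02,0.004,0]
    - [0.02,0.004,0]
    - [0,0,0]
  turn: [0,0,0]

```text
time: 13.1
ee_pos: [0.5783, -0.0786, 0.0352]
eef_rot: [0.995, 0.103, -0.0, 0.0]
ft_force: [-5.0, -1.0, 2.2]
width: 0.0199
grip_force: 2.2
```

Emit:
step_arm:
  delta_pos:
    - [0.02,0.004,0]
    - [0.02,0.004,0]
    - [0,0,0]
  turn: [0,0,0]

```text
time: 13.4
ee_pos: [0.5784, -0.0786, 0.0351]
eef_rot: [0.995, 0.103, -0.001, -0.0]
ft_force: [-9.6, -0.7, 6.4]
width: 0.0202
grip_force: 4.6
```

```bash
python3 st.py|head -1
```

```text
t 13.4 stand mm [-41.4  -0.9] z 35.1 tooly-yaw -1.5742 F stand [-9.54  1.36] 6.41 j7 -0.92 w 0.020198561139882245
```

Emit:
step_arm:
  delta_pos:
    - [-0.08,-0.017,0]
    - [-0.25,-0.053,0]
    - [-0.25,-0.053,0]
    - [-0.1,0,0.8]
    - [0,0,0.8]
    - [0,0,0.8]
    - [-0.6,0.9,0.4]
    - [-0.6,0.9,0.4]
    - [-0.6,0.9,0.4]
    - [-0.6,0.9,0]
    - [-0.5,0.9,0]
    - [-0.5,0.9,0]
  turn: [0,0,0,0,0,0,0,0,0,0,0,0]

```text
time: 14.6
ee_pos: [0.4769, 0.0547, 0.1252]
eef_rot: [0.995, 0.104, 0.0, -0.001]
ft_force: [0.4, -0.0, 0.4]
width: 0.0201
grip_force: 0.0
```

```bash
python3 st.py|head -1;  python3 -c "
from h import *
c=snap('top');a=cv2.resize(c['image'][150:225,275:350,::-1],(600,600),interpolation=2)
cv2.imwrite('pics/a3.png',np.clip(a*1.7,0,255).astype('uint8'));snap('scene')"
```

```text
t 14.6 stand mm [-112.9  150.7] z 125.2 tooly-yaw -1.5733 F stand [ 0.38 -0.11] 0.37 j7 -1.44 w 0.020140327929790043
```

View pics/a3.png

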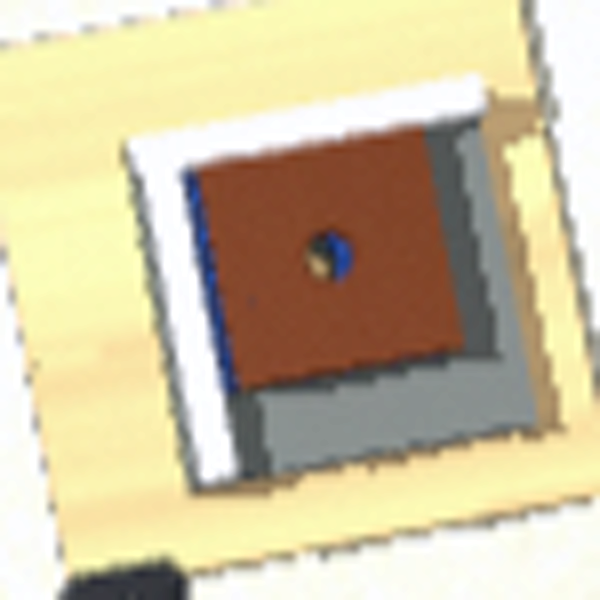

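The top crop shows brown flush with the +x fence. It is still a few mm short of the +y fence, with a blue strip showing at (210,280). I'll repeat the +y push.

Emit:
step_arm:
  delta_pos:
    - [0.517,-0.66,0]
    - [0.517,-0.66,0]
    - [0.517,-0.66,0]
    - [0.517,-0.66,0]
    - [0.517,-0.66,0]
    - [0.517,-0.66,0]
    - [0.517,-0.66,0]
    - [0.517,-0.66,0]
    - [0.517,-0.66,0]
    - [0.517,-0.66,0]
    - [0.517,-0.66,0]
    - [0.517,-0.66,0]
  turn: [1,1,1,1,1,1,1,1,1,1,1,1]

```text
time: 15.9
ee_pos: [0.6332, -0.146, 0.1251]
eef_rot: [0.678, 0.735, 0.0, 0.0]
ft_force: [0.6, 0.1, -0.2]
width: 0.0199
grip_force: 0.0
```

Emit:
step_arm:
  delta_pos:
    - [0,0,-0.5]
    - [0,0,-0.5]
    - [0,0,-0.5]
    - [0,0,-0.5]
    - [0,0,0]
    - [0,0,0]
  turn: [0.5,0.59,0,0,0,0]

```text
time: 16.5
ee_pos: [0.6328, -0.1443, 0.0753]
eef_rot: [0.631, 0.776, -0.0, -0.0]
ft_force: [-0.3, -1.2, 0.2]
width: 0.02
grip_force: 0.0
```

```bash
python3 st.py|head -1
```

```text
t 16.5 stand mm [ -1.9 -76.5] z 75.3 tooly-yaw -0.0037 F stand [-0.51 -1.07] 0.2 j7 0.63 w 0.02002936359734503
```

Emit:
step_arm:
  delta_pos:
    - [0,0,-0.5]
    - [0,0,-0.5]
    - [0,0,-0.5]
    - [0,0,-0.1]
    - [0,0,0]
    - [-0.021,0.098,0]
    - [-0.021,0.098,0]
    - [-0.021,0.098,0]
    - [-0.021,0.098,0]
    - [-0.021,0.098,0]
    - [-0.021,0.098,0]
    - [0,0,0]
  turn: [0,0,0,0,0,0,0,0,0,0,0,0]

```text
time: 17.7
ee_pos: [0.6297, -0.1289, 0.0353]
eef_rot: [0.63, 0.777, 0.0, -0.0]
ft_force: [1.2, -0.1, -0.1]
width: 0.0201
grip_force: 0.0
```

```bash
python3 st.py|head -1
```

```text
t 17.7 stand mm [ -1.7 -60.8] z 35.3 tooly-yaw -0.0022 F stand [ 1.1  -0.36] -0.13 j7 0.62 w 0.02008090188633751
```

Emit:
step_arm:
  delta_pos:
    - [-0.017,0.078,0]
    - [-0.017,0.078,0]
    - [-0.017,0.078,0]
    - [-0.017,0.078,0]
    - [-0.017,0.078,0]
    - [-0.017,0.078,0]
    - [-0.008,0.039,0]
    - [-0.008,0.039,0]
    - [-0.008,0.039,0]
    - [0,0,0]
  turn: [0,0,0,0,0,0,0,0,0,0]

```text
time: 18.7
ee_pos: [0.6265, -0.1148, 0.0353]
eef_rot: [0.63, 0.776, 0.0, 0.0]
ft_force: [0.2, -0.1, -0.7]
width: 0.02
grip_force: 0.0
```

Emit:
step_arm:
  delta_pos:
    - [-0.004,0.02,0]
    - [-0.004,0.02,0]
    - [0,0,0]
  turn: [0,0,0]

```text
time: 19.0
ee_pos: [0.6263, -0.1139, 0.0353]
eef_rot: [0.63, 0.776, 0.0, 0.0]
ft_force: [0.4, 0.4, 0.1]
width: 0.0202
grip_force: 0.0
```

Emit:
step_arm:
  delta_pos:
    - [-0.004,0.02,0]
    - [-0.004,0.02,0]
    - [0,0,0]
  turn: [0,0,0]

```text
time: 19.3
ee_pos: [0.6261, -0.1129, 0.0353]
eef_rot: [0.63, 0.776, 0.0, 0.0]
ft_force: [-0.7, -0.5, -0.2]
width: 0.0198
grip_force: 0.0
```

```bash
python3 st.py|head -1
```

```text
t 19.3 stand mm [ -1.9 -44.4] z 35.3 tooly-yaw -0.0027 F stand [-0.75 -0.36] -0.21 j7 0.6 w 0.01980911158665128
```

Emit:
step_arm:
  delta_pos:
    - [-0.006,0.03,0]
    - [-0.006,0.03,0]
    - [0,0,0]
  turn: [0,0,0]

```text
time: 19.6
ee_pos: [0.6258, -0.1116, 0.0354]
eef_rot: [0.63, 0.776, -0.0, 0.0]
ft_force: [0.0, -1.7, 0.3]
width: 0.0198
grip_force: 0.6
```

Emit:
step_arm:
  delta_pos:
    - [-0.004,0.02,0]
    - [-0.004,0.02,0]
    - [0,0,0]
  turn: [0,0,0]

```text
time: 19.9
ee_pos: [0.6256, -0.1105, 0.0353]
eef_rot: [0.63, 0.776, -0.0, 0.0]
ft_force: [1.0, -1.4, -0.8]
width: 0.0198
grip_force: 0.8
```

Emit:
step_arm:
  delta_pos:
    - [-0.004,0.02,0]
    - [-0.004,0.02,0]
    - [0,0,0]
  turn: [0,0,0]

```text
time: 20.2
ee_pos: [0.6254, -0.1094, 0.0353]
eef_rot: [0.63, 0.776, 0.0, 0.0]
ft_force: [0.4, -1.7, -1.3]
width: 0.02
grip_force: 0.9
```

```bash
python3 st.py|head -1
```

```text
t 20.2 stand mm [ -1.9 -40.8] z 35.3 tooly-yaw -0.0027 F stand [ 0.01 -1.78] -1.28 j7 0.59 w 0.020048805653035982
```

Brown is sliding freely now; I'll continue to the fence.

Emit:
step_arm:
  delta_pos:
    - [-0.004,0.02,0]
    - [-0.004,0.02,0]
    - [0,0,0]
  turn: [0,0,0]

```text
time: 20.5
ee_pos: [0.6253, -0.1089, 0.0354]
eef_rot: [0.63, 0.776, -0.0, 0.0]
ft_force: [0.2, -3.5, -0.7]
width: 0.02
grip_force: 2.0
```

Emit:
step_arm:
  delta_pos:
    - [-0.004,0.02,0]
    - [-0.004,0.02,0]
    - [0,0,0]
  turn: [0,0,0]

```text
time: 20.8
ee_pos: [0.6253, -0.1089, 0.0356]
eef_rot: [0.631, 0.776, -0.0, 0.001]
ft_force: [1.4, -7.0, -0.3]
width: 0.0204
grip_force: 3.5
```

```bash
python3 st.py|head -1
```

```text
t 20.8 stand mm [ -1.9 -40.3] z 35.6 tooly-yaw -0.0037 F stand [-0.1  -7.13] -0.35 j7 0.59 w 0.020366175055040722
```

Emit:
step_arm:
  delta_pos:
    - [0.008,-0.04,0]
    - [0.029,-0.137,0]
    - [0.029,-0.137,0]
    - [0.029,-0.137,0]
    - [0,-0.1,0.8]
    - [0,0,0.8]
    - [0,0,0.8]
    - [0,0,0.8]
    - [0,0,0.6]
    - [-0.27,0.85,0]
    - [-0.27,0.85,0]
    - [-0.27,0.85,0]
  turn: [0,0,0,0,0,0,0,0,0,0,0,0]

```text
time: 22.0
ee_pos: [0.6068, -0.0567, 0.1303]
eef_rot: [0.63, 0.776, 0.0, -0.0]
ft_force: [0.5, 0.5, -0.5]
width: 0.0197
grip_force: 0.0
```

Emit:
step_arm:
  delta_pos:
    - [-0.28,0.86,0]
    - [-0.28,0.86,0]
    - [-0.28,0.86,0]
    - [-0.28,0.86,0]
    - [-0.28,0.86,0]
    - [-0.28,0.86,0]
    - [-0.28,0.86,0]
    - [-0.28,0.86,0]
    - [-0.28,0.86,0]
    - [-0.28,0.86,0]
    - [-0.28,0.86,0]
    - [-0.28,0.86,0]
  turn: [0,0,0,0,0,0,0,0,0,0,0,0]
  grip: 0.45

```text
time: 23.2
ee_pos: [0.5227, 0.2014, 0.1303]
eef_rot: [0.63, 0.776, -0.0, -0.0]
ft_force: [0.4, 0.4, 0.4]
width: 0.0484
grip_force: 0.0
```

```bash
python3 st.py|head -1;  python3 -c "
from h import *
c=snap('top');a=cv2.resize(c['image'][150:225,275:350,::-1],(600,600),interpolation=2)
cv2.imwrite('pics/a4.png',np.clip(a*1.7,0,255).astype('uint8'));snap('scene');print(read_state()['ee_pos'])"
```

```text
t 23.2 stand mm [-37.5 284.6] z 130.3 tooly-yaw -0.0028 F stand [0.47 0.36] 0.44 j7 -0.09 w 0.048390823139135196
[0.52178751 0.20423666 0.13011792]
```

View pics/a4.png

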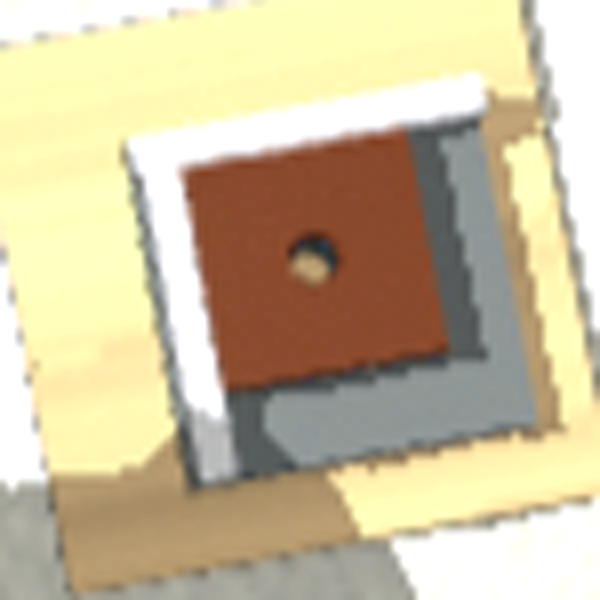

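Brown is now flush with both fences, and the board shows through all three holes at about (314,260), so they line up over the socket. Next I'll work out the hole position and move to the pin.

Run:
```python
from h import *
S=np.array([.6187,-.0691]);y=.21
R=np.array([[np.cos(y),np.sin(y)],[-np.sin(y),np.cos(y)]])
c=load('top');g=lambda x,y:((x+.5)/8-.5+275,(y+.5)/8-.5+150)
w=pix2w(c,[g(*p) for p in [(314,258),(182,170),(408,128),(450,350),(228,390),(125,140),(480,75),(195,490)]],[.054]*5+[.052]*3)
print(w.round(4),w[1:5].mean(0)); print(((w[:,:2]-S)@R.T*1000).round(1))
im=c['image'][150:225,275:350].astype(int); br=((im[...,0]>im[...,2]*1.8)&(im[...,0]<150)&(im[...,1]<im[...,0]*.65)).astype('uint8')
n,l,st,ce=cv2.connectedComponentsWithStats(br);i=1+st[1:,4].argmax();ys,xs=np.where(l==i)
h=cv2.convexHull(np.c_[xs+275,ys+150].astype(np.float32));W=pix2w(c,h.reshape(-1,2),[.054]*len(h))[:,:2]
print(cv2.minAreaRect((W*1000).astype(np.float32)))
for a,b in ((-11.6+9.5,-10.3+9.5),): print('robot est',S+R.T@np.array([a,b])/1000)
```

```text
[[ 0.6188 -0.07    0.054 ]
 [ 0.6411 -0.0352  0.054 ]
 [ 0.6534 -0.0938  0.054 ]
 [ 0.5956 -0.1058  0.054 ]
 [ 0.5839 -0.0484  0.054 ]
 [ 0.6489 -0.0202  0.052 ]
 [ 0.668  -0.1125  0.052 ]
 [ 0.5578 -0.0404  0.052 ]] [ 0.61847859 -0.07079282  0.054     ]
[[ -0.1  -0.9]
 [ 28.9  28.5]
 [ 28.8 -31.4]
 [-30.2 -31.1]
 [-29.7  27.5]
 [ 39.7  41.5]
 [ 39.2 -52.7]
 [-53.6  40.8]]
((617.8058471679688, -70.67791748046875), (58.40409469604492, 58.309722900390625), 11.958709716796875)
robot est [ 0.6168129  -0.07032019]
```

Emit:
step_arm:
  delta_pos:
    - [-0.2,0.62,0]
    - [-0.2,0.62,0]
    - [-0.2,0.62,0]
    - [-0.2,0.62,0]
    - [-0.2,0.62,0]
    - [-0.15,0.6,0]
    - [0,0,0]
    - [0,0,0]
    - [0,0,0]
  turn: [0,0,0,0,0,0,0,0,0]

```text
time: 24.2
ee_pos: [0.4948, 0.292, 0.1303]
eef_rot: [0.631, 0.776, -0.0, 0.0]
ft_force: [0.2, -0.3, -0.4]
width: 0.0479
grip_force: 0.0
```

Emit:
step_arm:
  delta_pos:
    - [-0.09,0.19,0]
    - [0,0,-0.5]
    - [0,0,-0.5]
    - [0,0,-0.5]
    - [0,0,-0.5]
    - [0,0,-0.5]
    - [0,0,-0.4]
    - [0,0,-0.2]
    - [0,0,0]
    - [0,0,0]
  turn: [0,0,0,0,0,0,0,0,0,0]

```text
time: 25.2
ee_pos: [0.4924, 0.2979, 0.0531]
eef_rot: [0.63, 0.776, 0.0, 0.0]
ft_force: [0.6, -0.4, 0.1]
width: 0.0481
grip_force: 0.0
```

Emit:
step_arm:
  delta_pos:
    - [0,0,0]
    - [0,0,0]
    - [0,0,0]
    - [0,0,0]
    - [0,0,0]
    - [0,0,0]
    - [0,0,0]
  turn: [0,0,0,0,0,0,0]
  grip: 1
  newtons: 15

```text
time: 25.9
ee_pos: [0.4922, 0.2979, 0.053]
eef_rot: [0.63, 0.776, 0.0, 0.0]
ft_force: [-0.5, -0.4, 2.3]
width: 0.0224
grip_force: 15.0
```

```bash
python3 st.py|head -1; python3 -c "
from h import *
print(read_state()['ee_pos'],read_state()['ft_force'])"
```

```text
t 25.9 stand mm [-47.2 385.3] z 53.0 tooly-yaw -0.0028 F stand [-0.62 -0.28] 2.32 j7 -0.23 w 0.022426293395059634
[0.49220153 0.2978569  0.05297656] [-0.5492315  -0.40119349  2.31916395]
```

Emit:
step_arm:
  delta_pos:
    - [0,0,0.2]
    - [0,0,0.5]
    - [0,0,0.5]
    - [0,0,0.5]
    - [0,0,0.5]
    - [0,0,0.5]
    - [0,0,0.5]
    - [0,0,0.3]
    - [0,0,0]
  turn: [0,0,0,0,0,0,0,0,0]
  newtons: 25

```text
time: 26.8
ee_pos: [0.4927, 0.2982, 0.1416]
eef_rot: [0.63, 0.776, 0.001, 0.0]
ft_force: [0.4, 0.2, -0.0]
width: 0.0222
grip_force: 25.0
```

```bash
python3 st.py|head -1; python3 -c "
from h import *
print(read_state()['ee_pos'],read_state()['grip_force'])
s=snap('scene');t=snap('top')
def proj(c,p):
    q=c['view']@np.r_[p,1];r,_=cv2.projectPoints(np.array([[q[0],-q[1],-q[2]]]),np.zeros(3),np.zeros(3),c['mtx'],c['dist']);return r.ravel().round().astype(int)
e=read_state()['ee_pos'];u,v=proj(s,e);print(u,v)
a=cv2.resize(s['image'][v-30:v+45,u-45:u+45,::-1],None,fx=6,fy=6,interpolation=2)
cv2.imwrite('pics/a5.png',np.clip(a*1.5,0,255).astype('uint8'))"
```

```text
t 26.8 stand mm [-46.7 385.5] z 141.6 tooly-yaw -0.0027 F stand [0.42 0.06] -0.02 j7 -0.28 w 0.02224071566530841
[0.49265467 0.29816967 0.14156947] 24.999272846616805
431 170
```

View pics/a5.png

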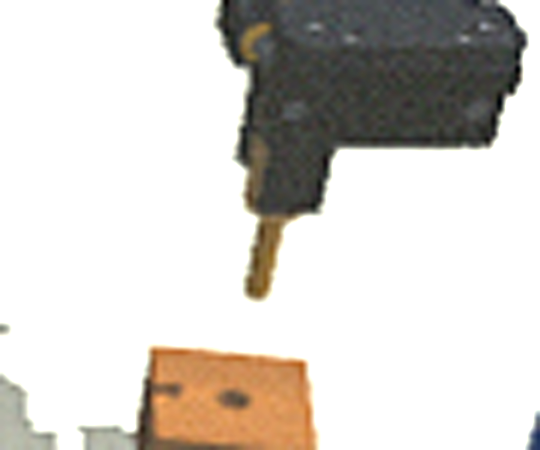

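The shaft looks tilted in the gripper, with its tip at about (257,295) and its shoulder at (272,215). A brown strip of the knob also shows left of the finger at (257,175). I'll check both numerically with the depth data.

Run:
```python
from h import *
np.set_printoptions(suppress=True,precision=4)
e=np.array([.4925,.298,.1416]);y=.208
R=np.array([[np.cos(y),np.sin(y)],[-np.sin(y),np.cos(y)]])
s=load('scene');P=cloud(s);I=s['image']
m=(np.linalg.norm(P[...,:2]-e[:2],axis=2)<.12)&(P[...,2]>.07)&(P[...,2]<.30)
Q=P[m];C=I[m].astype(int);L=(Q[:,:2]-e[:2])@R.T*1000;z=Q[:,2]*1000
br=(C[:,0]>C[:,2]*1.5)&(C[:,0]>60)
for a in range(80,230,8):
    k=(z>=a)&(z<a+8)
    for n,mm in(('brass',k&br),('dark',k&~br)):
        if mm.sum()>2: print(a,n,mm.sum(),'toolY',np.percentile(L[mm,0],[5,50,95]).round(),'toolX',np.percentile(L[mm,1],[5,50,95]).round(1))
```

```text
88 dark 3 toolY [4. 5. 5.] toolX [-4.6 -4.5 -2.5]
96 brass 13 toolY [4. 6. 8.] toolX [-3.5 -1.1  2.9]
96 dark 3 toolY [-0.  1.  2.] toolX [-4.6 -4.1 -3.1]
104 brass 12 toolY [3. 6. 7.] toolX [-3.5 -0.5  4.2]
104 dark 3 toolY [2. 3. 4.] toolX [-5.1 -4.2 -3.9]
112 brass 9 toolY [5. 7. 9.] toolX [-3.8 -0.6  2.7]
120 brass 12 toolY [4. 6. 8.] toolX [-3.4 -0.2  3.5]
120 dark 5 toolY [1. 2. 5.] toolX [-4.8 -4.8 -2.3]
128 brass 5 toolY [ 8. 13. 15.] toolX [-8.7 -2.3  1. ]
128 dark 5 toolY [ 4.  9. 12.] toolX [-10.6  -5.5   6.9]
136 brass 5 toolY [ 1.  8. 10.] toolX [-11.3 -10.2  -9.4]
136 dark 15 toolY [-6. 20. 24.] toolX [-12.2  -8.3   7.9]
144 brass 4 toolY [4. 7. 8.] toolX [-10.2  -9.9  -9.9]
144 dark 56 toolY [-14.  21.  24.] toolX [-12.   -5.2   8.8]
152 brass 3 toolY [4. 5. 6.] toolX [-10.2  -9.6  -8.3]
152 dark 41 toolY [-15.  21.  23.] toolX [-12.   -6.4   9.4]
160 dark 47 toolY [-15.  22.  24.] toolX [-12.1  -7.1   7.1]
168 dark 20 toolY [-17.   8.  25.] toolX [-11.3  -8.8   7.6]
176 dark 3 toolY [-14. -11.  -8.] toolX [-10.5  -9.9  -9.3]
208 dark 98 toolY [-77.  88.  90.] toolX [-36.4  -8.5  30.3]
216 brass 12 toolY [-15. -14.  46.] toolX [-35.3 -27.1  25.9]
216 dark 234 toolY [-78.  87.  90.] toolX [-38.7 -15.4  31. ]
224 brass 28 toolY [-16. -11.  49.] toolX [-35.9 -33.6 -23.6]
224 dark 246 toolY [-78.  84.  90.] toolX [-38.7 -25.6  28. ]
```

The depth data shows the shaft is upright (tilt about 0.03 rad or less) and within 1 mm of the tool axis, so the lean was only perspective. I'll carry the pin over the hole.

Emit:
step_arm:
  delta_pos:
    - [0.2,-0.6,0]
    - [0.28,-0.82,0]
    - [0.28,-0.82,0]
    - [0.28,-0.82,0]
    - [0.28,-0.82,0]
    - [0.28,-0.82,0]
    - [0.28,-0.82,0]
    - [0.28,-0.82,0]
    - [0.28,-0.82,0]
    - [0.28,-0.82,0]
    - [0.28,-0.82,0]
    - [0.28,-0.82,0]
  turn: [0,0,0,0,0,0,0,0,0,0,0,0]

```text
time: 28.1
ee_pos: [0.5739, 0.0549, 0.1398]
eef_rot: [0.631, 0.776, -0.0, -0.0]
ft_force: [0.4, 0.3, -0.8]
width: 0.0225
grip_force: 25.0
```

Emit:
step_arm:
  delta_pos:
    - [0.28,-0.82,0]
    - [0.28,-0.82,0]
    - [0.28,-0.82,0]
    - [0.28,-0.82,0]
    - [0.28,-0.82,0]
    - [0.28,-0.82,0]
    - [0.04,-0.16,0]
    - [0,0,0]
    - [0,0,0]
    - [0,0,0]
    - [0,0,0]
  turn: [0,0,0,0,0,0,0,0,0,0,0]

```text
time: 29.2
ee_pos: [0.6171, -0.0687, 0.1403]
eef_rot: [0.63, 0.777, 0.0, -0.0]
ft_force: [-0.8, 0.2, -0.2]
width: 0.0224
grip_force: 25.0
```

Emit:
step_arm:
  delta_pos:
    - [0.024,-0.032,0]
    - [0,0,-0.4]
    - [0,0,-0.4]
    - [0,0,-0.4]
    - [0,0,-0.12]
    - [0,0,0]
    - [0,0,0]
  turn: [0,0,0,0,0,0,0]

```text
time: 29.9
ee_pos: [0.6178, -0.0706, 0.1074]
eef_rot: [0.63, 0.776, 0.0, 0.0]
ft_force: [0.8, 0.1, 0.1]
width: 0.0223
grip_force: 25.0
```

Emit:
step_arm:
  delta_pos:
    - [0,0,-0.06]
    - [0,0,-0.06]
    - [0,0,-0.06]
    - [0,0,-0.04]
    - [0,0,0]
  turn: [0,0,0,0,0]

```text
time: 30.4
ee_pos: [0.6177, -0.0705, 0.1017]
eef_rot: [0.63, 0.776, -0.0, -0.0]
ft_force: [-0.2, -0.2, -1.1]
width: 0.0222
grip_force: 25.0
```

Emit:
step_arm:
  delta_pos:
    - [0,0,-0.04]
    - [0,0,-0.04]
    - [0,0,0]
  turn: [0,0,0]

```text
time: 30.7
ee_pos: [0.6177, -0.0705, 0.0997]
eef_rot: [0.63, 0.776, -0.0, -0.0]
ft_force: [0.3, -0.2, -0.2]
width: 0.0226
grip_force: 25.0
```

Emit:
step_arm:
  delta_pos:
    - [0,0.02,-0.04]
    - [0,0,-0.06]
    - [0,0,-0.06]
    - [0,0,-0.06]
    - [0,0,0]
  turn: [0,0,0,0,0]

```text
time: 31.2
ee_pos: [0.6176, -0.07, 0.0941]
eef_rot: [0.63, 0.776, -0.0, -0.0]
ft_force: [0.2, -0.7, 0.5]
width: 0.0222
grip_force: 25.0
```

Emit:
step_arm:
  delta_pos:
    - [0,0,-0.06]
    - [0,0,-0.06]
    - [0,0,-0.06]
    - [0,0,-0.06]
    - [0,0,0]
  turn: [0,0,0,0,0]

```text
time: 31.7
ee_pos: [0.6176, -0.07, 0.0881]
eef_rot: [0.63, 0.776, -0.0, -0.0]
ft_force: [-0.7, -0.1, -1.1]
width: 0.0223
grip_force: 25.0
```

Emit:
step_arm:
  delta_pos:
    - [0,0,-0.06]
    - [0,0,-0.06]
    - [0,0,-0.06]
    - [0,0,-0.06]
    - [0,0,0]
  turn: [0,0,0,0,0]

```text
time: 32.2
ee_pos: [0.6176, -0.07, 0.0821]
eef_rot: [0.63, 0.776, -0.0, -0.0]
ft_force: [-0.6, -0.1, -0.8]
width: 0.0221
grip_force: 25.0
```

Emit:
step_arm:
  delta_pos:
    - [0,0,-0.06]
    - [0,0,-0.06]
    - [0,0,-0.06]
    - [0,0,-0.06]
    - [0,0,0]
  turn: [0,0,0,0,0]

```text
time: 32.7
ee_pos: [0.6176, -0.07, 0.076]
eef_rot: [0.63, 0.776, -0.0, -0.0]
ft_force: [-0.5, 0.7, -0.7]
width: 0.0223
grip_force: 25.0
```

Emit:
step_arm:
  delta_pos:
    - [0,0,-0.06]
    - [0,0,-0.06]
    - [0,0,-0.06]
    - [0,0,-0.06]
    - [0,0,0]
  turn: [0,0,0,0,0]

```text
time: 33.2
ee_pos: [0.6176, -0.07, 0.0701]
eef_rot: [0.63, 0.776, -0.0, -0.0]
ft_force: [-0.4, -0.5, -1.2]
width: 0.0222
grip_force: 25.0
```

Emit:
step_arm:
  delta_pos:
    - [0,0,-0.06]
    - [0,0,-0.06]
    - [0,0,-0.03]
    - [0,0,0]
  turn: [0,0,0,0]

```text
time: 33.6
ee_pos: [0.6177, -0.07, 0.0664]
eef_rot: [0.63, 0.776, -0.0, -0.0]
ft_force: [0.6, 0.5, -0.9]
width: 0.0222
grip_force: 25.0
```

Emit:
step_arm:
  delta_pos:
    - [0,0,-0.04]
    - [0,0,-0.04]
    - [0,0,0]
  turn: [0,0,0]

```text
time: 33.9
ee_pos: [0.6177, -0.07, 0.0644]
eef_rot: [0.63, 0.776, -0.0, -0.0]
ft_force: [0.2, 0.2, -0.6]
width: 0.0221
grip_force: 25.0
```

Emit:
step_arm:
  delta_pos:
    - [0,0,-0.03]
    - [0,0,0]
  turn: [0,0]

```text
time: 34.1
ee_pos: [0.6177, -0.07, 0.0637]
eef_rot: [0.63, 0.776, -0.0, -0.0]
ft_force: [-0.1, -0.5, -1.1]
width: 0.0224
grip_force: 25.0
```

Emit:
step_arm:
  delta_pos:
    - [0,0,-0.02]
    - [0,0,0]
  turn: [0,0]

```text
time: 34.3
ee_pos: [0.6177, -0.07, 0.0633]
eef_rot: [0.63, 0.776, 0.0, 0.0]
ft_force: [-0.2, -0.5, -1.2]
width: 0.0224
grip_force: 25.0
```

Emit:
step_arm:
  delta_pos:
    - [0,0,-0.02]
    - [0,0,0]
  turn: [0,0]

```text
time: 34.5
ee_pos: [0.6178, -0.07, 0.063]
eef_rot: [0.63, 0.776, 0.0, 0.0]
ft_force: [-1.2, 0.9, 1.5]
width: 0.0223
grip_force: 25.0
```

Emit:
step_arm:
  delta_pos:
    - [0,0,-0.02]
    - [0,0,0]
  turn: [0,0]

```text
time: 34.7
ee_pos: [0.6179, -0.07, 0.063]
eef_rot: [0.63, 0.776, 0.0, 0.0]
ft_force: [-3.1, 1.1, 6.0]
width: 0.0221
grip_force: 25.0
```

Emit:
step_arm:
  delta_pos:
    - [0,0,0.02]
    - [0,0,0]
  turn: [0,0]

```text
time: 34.9
ee_pos: [0.6178, -0.07, 0.063]
eef_rot: [0.63, 0.776, 0.0, 0.0]
ft_force: [-0.8, 0.1, 2.8]
width: 0.0221
grip_force: 25.0
```

Emit:
step_arm:
  delta_pos:
    - [0,0,0]
    - [0,0,0]
    - [0,0,0]
    - [0,0,0]
    - [0,0,0]
  turn: [0,0,0,0,0]
  grip: 0.45

```text
time: 35.4
ee_pos: [0.6177, -0.07, 0.0627]
eef_rot: [0.63, 0.776, -0.0, 0.0]
ft_force: [-0.3, -0.2, -0.6]
width: 0.0468
grip_force: 0.0
```

Emit:
step_arm:
  delta_pos:
    - [0,0,0.2]
    - [0,0,0.5]
    - [0,0,0.6]
    - [0,0,0.8]
    - [0,0,0.8]
    - [0,0,0.8]
    - [-0.6,0.6,0.3]
    - [-0.6,0.8,0]
    - [-0.6,0.8,0]
    - [-0.6,0.8,0]
    - [-0.6,0.8,0]
    - [-0.6,0.8,0]
  turn: [0,0,0,0,0,0,0,0,0,0,0,0]

```text
time: 36.6
ee_pos: [0.5275, 0.0456, 0.1643]
eef_rot: [0.63, 0.776, 0.001, 0.0]
ft_force: [0.8, 0.6, 0.5]
width: 0.0477
grip_force: 0.0
```

Emit:
step_arm:
  delta_pos:
    - [-0.4,0.9,0]
    - [-0.4,0.9,0]
    - [0,0,0]
    - [0,0,0]
  turn: [0,0,0,0]

```text
time: 37.0
ee_pos: [0.5081, 0.0901, 0.164]
eef_rot: [0.63, 0.777, 0.001, 0.0]
ft_force: [-0.5, -1.3, -0.6]
width: 0.0481
grip_force: 0.0
```

```bash
python3 -c "
from h import *
c=snap('top');s=snap('scene')
a=cv2.resize(c['image'][150:225,275:350,::-1],(400,400),interpolation=2);b=cv2.resize(s['image'][175:265,210:300,::-1],(400,400),interpolation=2)
cv2.imwrite('pics/a6.png',np.clip(np.hstack([a,b])*1.6,0,255).astype('uint8'))
P=cloud(c);q=P[150:225,275:350].reshape(-1,3);k=q[(q[:,2]>.08)&(q[:,2]<.12)];print(len(k),np.median(k,0))"
```

```text
115 [ 0.61782853 -0.07004988  0.0956648 ]
```

View pics/a6.png

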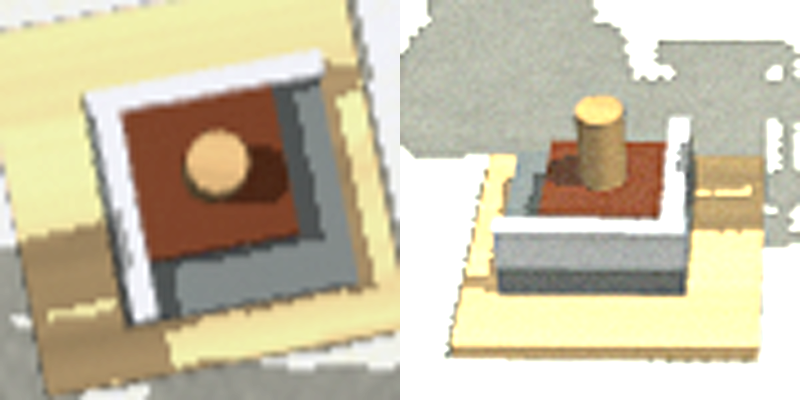

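The pin stands upright and fully home: its knob top is at about 96 mm, as expected, at (218,163) in the top view. The pile is flush with both fences and the gripper is clear, so I'm handing in.

```bash
python3 -c "
from bench import *
print(close_job())"
```

```text
the job is handed in; nothing more can be done
None
```

Job handed in at about 37 s: the tiles sit square against both fences and the pin is fully home through all three and released; the highest push reading was about 10 N, and the gripper touched nothing but the tiles and the pin.

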